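Fetch the copper medal from under the low riser with a reacher

ROBOT

A 6-joint arm with a two-finger parallel gripper is mounted at the origin on the work surface. World frame = base frame: x ahead of the robot, y to its left, z up, the work surface at z = 0. Lengths are in mm, angles in degrees, forces in N, time in s.
With the tool pointing down it reaches from about 250 to 775 mm from the base axis. Payload 8.9 kg.
Tool frame: the origin (TCP) lies on the front face of the gripper's body, between the roots of the fingers; the fingertips stand 73 mm ahead of it and the grasp point (between the pads) lies 54 mm ahead of it; x points along the fingers, y is the direction in which the jaws open and shut, and the axes are right-handed (so a half turn about x gives the same grasp; the last joint's range is limited). The gripper opens to 85 mm and grips with 20 to 120 N. Pads are 22 mm wide; open, the fingers measure 114 mm over their backs; the gripper's body (76 mm by 85 mm) begins 54 mm behind the grasp point. The pads swing forward as they close: fully open they stand 13 mm farther back than shut.
Start: joints at [67.363, 16.656, -8.789, 64.555, 0, 82.019], TCP at [132.829, 507.918, 303.905] pointing down, gripper open.
Joint ranges: [-144.48, 144.48], [-52.06, 99.96], [-74.48, 78.29], [-112.23, 115.85], [-86.99, 84.42], [-180, 180]. Speed limits (degrees/s): [127.2, 127.2, 159.86, 180, 180, 180].

INTERFACE

Orientations are given as [roll, pitch, yaw] about the fixed x, y, z axes, in that order (R = Rz(yaw) Ry(pitch) Rx(roll)).
In Python, from cell import manip gives the robot as it stands.
- The arm moves only by the tool servo_tool, never from a script. Its argument "commands" is one flat list of numbers, 6 for each row, row after row: the shift along the tool's x, y, z in cm, then the turn, a rotation vector about the tool's x, y, z in rad. A call has 1 to 5 rows; each row is the pose to reach, as a shift and turn from the pose commanded when the call began, along the tool's axes at that moment; what a row does not reach only later rows make up. A row lasts 1/8 s, in which the tool goes at most 62.5 mm and 10.7 degrees, less where a joint would pass 70% of its speed; a pose out of reach is approached as far as the arm can. A call with a gripper value outside its range is refused whole. "grip" is the opening, from 0 (shut) to 1 (fully open), set as the call begins (left out, the last holds). The fingers move at their own pace and stop on an object; the grip force is fixed at half the most. Time passes only in rows, so rows that repeat a pose let the fingers close. It gives the time, the measured TCP pose, the force and the opening at its end, in the units of the state.
- manip.sense(): the state, without advancing time (a new reading comes with each control period).
- manip.grab_frame(name): name is "scene" or "top" or "wrist"; returns a dict with "img" (384x512x3 uint8, red, green, blue), "range_z" (384x512 float32, mm along the optical axis (not along the pixel's ray), 0 where there is no reading), "camera_matrix" (3x3 intrinsics, pixels), "k1" (the pictures are not rectified: a ray, as slopes to the right and down, at radius r is drawn at 1 + k1 r^2 times it, then the intrinsics apply), "xyz" and "rotation" of the camera in the world. Camera axes: x right, y down, z forward; pixel columns grow to the right and rows downward; lengths in mm; the calibration is good to about 2 mm. A picture is of the moment at which its call begins.
- manip.job_done(): hands the job in, once; it reports no verdict.
Trained networks look in a picture, given as the dict that the camera call returned (one of the last four; its "shot" number tells which), for a name from the list of things; names that differ only in an ending like _2 or _b are one class to them, and where a whole thing is asked for, a point or a joint stands for the part that bears it (a point fixed in the world has none). Each returns a list of dicts, best first, with "conf" (0 to 1); they miss things now and then, are a little off and sometimes report something else, mostly with a low value. They report only what shows in the picture. A call takes as long as a camera call.
- manip.cut_out(picture, thing): "mask" (384x512 bool, what is visible of it).
- manip.landmark_of(picture, thing): "position" ([x, y, z] in mm, in the coordinates of the camera as it stood for that picture, good to about 4 mm: a listed point, or the origin of a listed thing).
The state is a dict: "t": time; "joint_positions": joint angles; "dq": joint speeds; "joint_torque": joint torques, N m; "eef_pos": TCP position; "tcp_rot": TCP orientation; "ft_force": force on the tool from outside, world axes, zero at the start; "torque": the same for the moment, N m; "opening": finger opening in mm.
Only numpy, scipy, OpenCV 4.12 (cv2) and the standard library are available. Lean on these libraries where they do the work, as an engineer would, in place of code of your own. Each camera call takes 0.05 s, during which the arm holds its last target. There are 200 camera calls.

TASK

The copper medal in its square holder has ended up under the low clear riser. Slide the reacher in, squeeze its trigger so that the jaws close on the medal's holder, draw it fully out from under the riser still gripped, then let the trigger go so the jaws open, leaving medal and reacher lying flat on the shelf. Leave the silver coin's holder where it is, and do not touch the medal with the hand itself.

Things in the scene. Friction and masses are not known exactly. Their poses are not given: they have to be found in the camera images.
- reacher: Reacher 280 mm long, 0.2 kg, standing on glides on the shelf: slide it about, no lifting needed. Origin on the shelf below the grip; +x points along the shaft to the jaws, z up. Foot under the grip 75 x 60 x 6 mm (x, y, z). Shaft 14 mm wide and head (56 mm wide, front face x = 160 mm) have their tops 20 mm above the shelf.
- grip (a point): Where to hold the reacher, 47 mm above its origin, midway between the upright black handle post (outer face 28 mm behind) and the upright orange trigger plate (outer face 28 mm ahead): 56 mm over both along the reacher's x, 26 mm wide, 24 to 70 mm above the shelf. Grip both together from above, fingers closing along x, tips over 24 mm above the shelf (the shaft runs below).
- jaws (a point): Point midway between the jaw pads, 204 mm ahead of the reacher's origin, 12 mm above the shelf; put it over the holder's centre (15 mm off along x, 10 mm across is harmless). The jaws close level, from both sides (y). Pads 22 mm long, 5 to 19 mm above the shelf. Open: 77 mm between their rear ends, 90 mm between tips, 120 mm outside. Tips 15 mm past this point. Parallel at 46 mm.
- trigger (a joint): Squeeze of the trigger towards the handle, in metres: 0 released, jaws fully open; stop at 0.017. Jaws close in proportion and meet a 46 mm holder at 0.012 to 0.014. Spring: 8 N at 0, 11 N on the holder. A 3 mm squeeze (53 mm over handle and trigger) holds the reacher for sliding with jaws still wide open; let go, it springs back and the jaws open.
- medal: The copper medal: copper disc 37 mm across in a clear, white-edged square holder 46 x 46 x 9 mm, 60 g, lying flat under the riser, sides within 6 degrees of the riser's. Origin: centre of its underside; x and y along its sides, z up.
- coin: Bystander: an equal holder with a silver-grey coin, also flat under the riser, about 140 mm beside the medal; which side varies. Origin: centre of its underside.
- riser: Low clear riser fixed to the shelf: roof 340 mm (x) by 140 mm (y), underside 40 mm, top 46 mm above the shelf, on four brass posts 8 mm across at x = +-162, y = +-62 mm; open all round between them. Origin on the shelf under the roof's centre, z up. The front edge (brass strip) is at y = -70 mm, towards the reacher; go in along +y. Holders lie near y = 0.

How it is judged (in metres and radians):
On the way, in this order (a step that is already met when the one before it is completed fails the run):
1. the reacher's jaws are squeezed shut on the medal's holder while it is still under the riser (y of medal in the frame of riser above -0.06 m and value of joint trigger above 0.008 m and contact force between reacher and medal above 1.5 N and x of medal in the frame of reacher between 0.175 and 0.235 m and y of medal in the frame of reacher between -0.015 and 0.015 m), for 0.2 s.
2. the medal's holder is drawn fully out past the riser's front edge, still gripped in the jaws (y of medal in the frame of riser below -0.093 m and value of joint trigger above 0.008 m and horizontal distance between medal and reacher below 0.24 m), for 0.1 s.
At the end, for the whole second after the job is handed in: The medal's holder lies flat (8 deg) and still on the shelf, its centre over 93 mm in front of the riser's centre line (fully out); the trigger is released (under 4 mm); the reacher rests upright on its glides; the silver coin's holder is within 20 mm of its start (y of medal in the frame of riser below -0.093 m and height (world z) of medal between -0.006 and 0.006 m and angle between each of medal, reacher's own z axis and vertical below 0.15 rad and linear speed of each of medal, reacher below 0.02 m/s and value of joint trigger below 0.004 m and height (world z) of reacher between -0.01 and 0.015 m and distance of coin from where it was at the start of the episode below 0.02 m); the robot touches nothing.
It fails at once if the silver coin's holder is shifted by more than 20 mm (distance of coin from where it was at the start of the episode above 0.02 m).
It fails at once if the robot itself touches the medal's holder (contact force between any of the fingers, the arm and medal above 0.5 N).
It also fails if it takes over 43 s, if anything falls off the work surface, if the arm or the gripper's body presses on something with over 40 N, if the wrist force passes 120 N, or if a joint passes its speed limit or range.

## Working session

There is one attempt and no reset: what is moved stays moved. The work goes in short steps, Python scripts to look and compute and a tool call to move; the robot and the scene stay as the last step left them, time stands still between calls to the robot, and variables do not carry over. Pictures are saved under pics/ and viewed, about 8 in all and at most 12, crops included, and the job is handed in when it is done.

Besides the shell and the picture viewer there is one more tool, called after "Emit:" as name(argument=value, ...) on one line, values as JSON. servo_tool: Moves the arm, as the interface text tells. Its arguments: {"type":"object","properties":{"commands":{"type":"array"},"grip":{"type":"number"}},"required":["commands"]}

```bash
mkdir -p pics; cat > h.py <<'E'
import numpy as np, cv2
from cell import manip
def world(f,p): return np.array(f["rotation"])@np.array(p)+np.array(f["xyz"])
def ray(f,uv):
    K=np.array(f["camera_matrix"]);k=f["k1"]
    d=np.array([(uv[0]-K[0,2])/K[0,0],(uv[1]-K[1,2])/K[1,1]]);s=d.copy()
    for _ in range(20): s=d/(1+k*(s@s))
    return np.array(f["rotation"])@np.array([s[0],s[1],1.]),np.array(f["xyz"])
def at_z(f,uv,z):
    r,o=ray(f,uv); return o+r*(z-o[2])/r[2]
def tri(a,b):
    (r1,o1),(r2,o2)=a,b
    A=np.stack([r1,-r2],1);s=np.linalg.lstsq(A,o2-o1,rcond=None)[0]
    p,q=o1+r1*s[0],o2+r2*s[1];return (p+q)/2,np.linalg.norm(p-q)
def save(f,n): cv2.imwrite("pics/"+n+".png",cv2.cvtColor(f["img"],cv2.COLOR_RGB2BGR))
E
python3 - <<'E'
from h import *
np.set_printoptions(precision=1,suppress=True)
ims=[]
for c in("scene","top","wrist"):
    f=manip.grab_frame(c);ims.append(f["img"])
    print(c,np.array(f["xyz"]),np.array(f["rotation"])[:,2])
    for t in("reacher","grip","jaws","medal","coin","riser"):
        for d in manip.landmark_of(f,t)[:2]: print(t,round(d["conf"],2),world(f,d["position"]))
s=manip.sense();print(s["t"],s["eef_pos"],s["tcp_rot"])
im=np.hstack(ims[:2]);save({"img":cv2.resize(np.vstack([im,np.hstack([ims[2],ims[2]*0])]),(800,600),interpolation=cv2.INTER_AREA)},"a")
E
```

```text
Traceback (most recent call last):
IndexError: too many indices for array: array is 1-dimensional, but 2 were indexed
```

```bash
cat > t.py <<'E'
from h import *
np.set_printoptions(precision=1,suppress=True)
ims=[]
for c in("scene","top","wrist"):
    f=manip.grab_frame(c);ims.append(f["img"])
    print(c,np.array(f["xyz"]),f["rotation"],f["camera_matrix"],f["k1"])
    fix(f)
    for t in("reacher","grip","jaws","medal","coin","riser"):
        for d in manip.landmark_of(f,t)[:2]: print(t,round(d["conf"],2),world(f,d["position"]))
s=manip.sense();print(s["t"],s["eef_pos"],s["tcp_rot"],s["opening"],s["ft_force"])
im=np.hstack(ims[:2]);save({"img":cv2.resize(np.vstack([im,np.hstack([ims[2],ims[2]*0])]),(800,600),interpolation=cv2.INTER_AREA)},"a")
E
cat >> h.py <<'E'
from scipy.spatial.transform import Rotation as Ro
def rot(f):
    r=np.array(f["rotation"],float)
    return r if r.ndim==2 else Ro.from_euler("xyz",r,degrees=True).as_matrix()
def fix(f): pass
E
sed -i 's/np.array(f\["rotation"\])@/rot(f)@/' h.py
python3 t.py
```

```text
scene [ 995.9 -206.2  611.2] [-137.4   -0.5   61.1] [[390.2   0.  249. ]
 [  0.  390.2 194.8]
 [  0.    0.    1. ]] -0.01922278846897164
reacher 0.86 [ 591.5 -143.3   -6.3]
grip 0.9 [ 588.7 -142.2   45.9]
jaws 0.65 [585.7  58.3   9.8]
riser 0.92 [538.3 207.6  -2.1]
top [456.3  26.7 821.6] [-172.1    0.5  -89.6] [[418.    0.  255.5]
 [  0.  418.  187.9]
 [  0.    0.    1. ]] 0.024872474712895682
reacher 0.72 [ 590.2 -142.9   -0.9]
grip 0.82 [ 592.1 -144.9   46.2]
riser 0.89 [543.9 215.2   0.2]
wrist [ 65.9 525.6 374.6] [164.2  -0.   75.3] [[312.2   0.  254.9]
 [  0.  312.2 189.7]
 [  0.    0.    1. ]] -0.047148634658263404
1.1 [132.8 507.9 303.9] [59.2 90.  44.6] 85.24289019194647 [ 0.5 -0.8  0.3]
```

View pics/a.png

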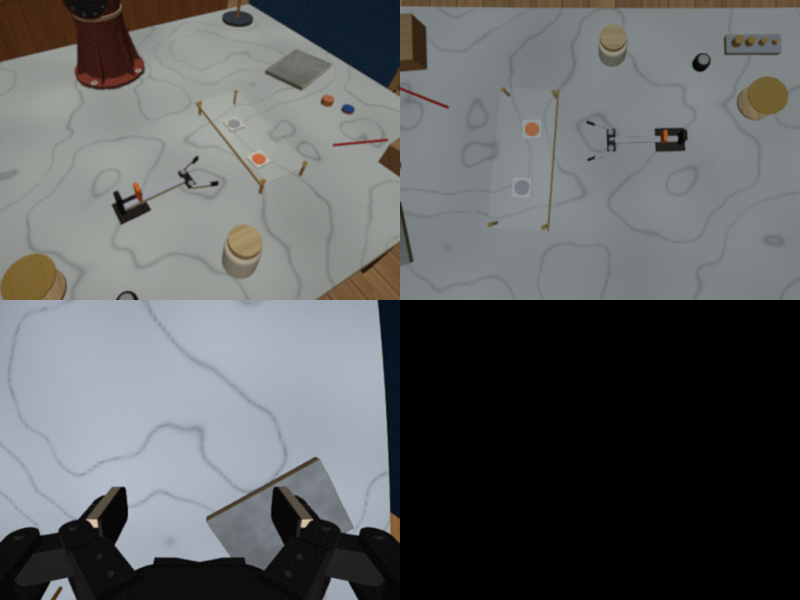

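The composite shows the scene view (upper left), the top view (upper right) and the wrist view. In full-resolution top-view pixels, the medal is near (169,165), the coin near (156,240), and the reacher's grip near (347,178), with its jaws pointing left (+y). The front strip runs from (200,118) to (188,292). I'll measure by colour in both fixed views.

```bash
cat > m.py <<'E'
from h import *
np.set_printoptions(precision=1,suppress=True)
S=manip.grab_frame("scene");T=manip.grab_frame("top")
def blobs(f):
    hsv=cv2.cvtColor(f["img"],cv2.COLOR_RGB2HSV)
    m=((hsv[...,0]<14)&(hsv[...,1]>140)&(hsv[...,2]>110)).astype(np.uint8)
    n,_,st,c=cv2.connectedComponentsWithStats(m)
    return [(st[i][4],c[i],st[i][:4]) for i in range(1,n) if 25<st[i][4]<800]
for n,f in(("S",S),("T",T)):
    for a,c,b in blobs(f): print(n,a,c,b,at_z(f,c,9))
for n,f in(("S",S),("T",T)):
    for t in("medal","coin","reacher","jaws","trigger","riser"):
        for d in manip.cut_out(f,t)[:1]:
            m=d["mask"].astype(np.uint8);mm=cv2.moments(m,True)
            print(n,t,round(d["conf"],2),m.sum(),mm["m10"]/mm["m00"],mm["m01"]/mm["m00"],cv2.boundingRect(m))
c=np.hstack([cv2.resize(T["img"][95:305,100:380],(800,600),interpolation=cv2.INTER_CUBIC)]);save({"img":c},"top1")
c=cv2.resize(S["img"][105:290,130:400],(800,548),interpolation=cv2.INTER_CUBIC);save({"img":c},"sc1")
import pickle;pickle.dump([{k:f[k] for k in("img","range_z","camera_matrix","k1","xyz","rotation")} for f in(S,T)],open("f.pkl","wb"))
E
python3 m.py
```

```text
S 40 [176.7  82.8] [172  77  11  12] [35.8 94.1  9. ]
S 33 [106.7 100.2] [101  96  12   9] [  27.4 -104.1    9. ]
S 126 [150.1 102.6] [134  97  32  12] [93.8 -5.1  9. ]
S 85 [419.5 126.5] [413 123  13   8] [513.8 557.6   9. ]
S 109 [461.  181.8] [427 178  68   8] [701.1 492.2   9. ]
S 140 [331.  202.8] [324 197  15  12] [614.  203.6   9. ]
S 94 [175.4 243.4] [171 234   9  24] [ 556.4 -115.9    9. ]
T 194 [168.6 164.9] [161 158  16  15] [613.7 206.4   9. ]
T 28 [338.4 172.8] [337 166   5  15] [ 600.1 -129.     9. ]
S reacher 0.82 2562 194.74512099921935 249.92818110850897 (143, 200, 137, 88)
S jaws 0.68 2404 194.50582362728787 250.1322795341098 (144, 200, 135, 86)
S trigger 0.76 141 176.33333333333334 244.96453900709218 (171, 234, 11, 24)
S riser 0.84 7906 321.5813306349608 176.28472046546926 (250, 116, 145, 130)
T jaws 0.88 2163 315.28617660656494 177.6523347202959 (239, 154, 129, 52)
T trigger 0.44 132 337.56060606060606 174.20454545454547 (333, 166, 10, 17)
T riser 0.65 14181 158.29306818983147 203.67251956843663 (111, 110, 93, 187)
```

View pics/top1.png

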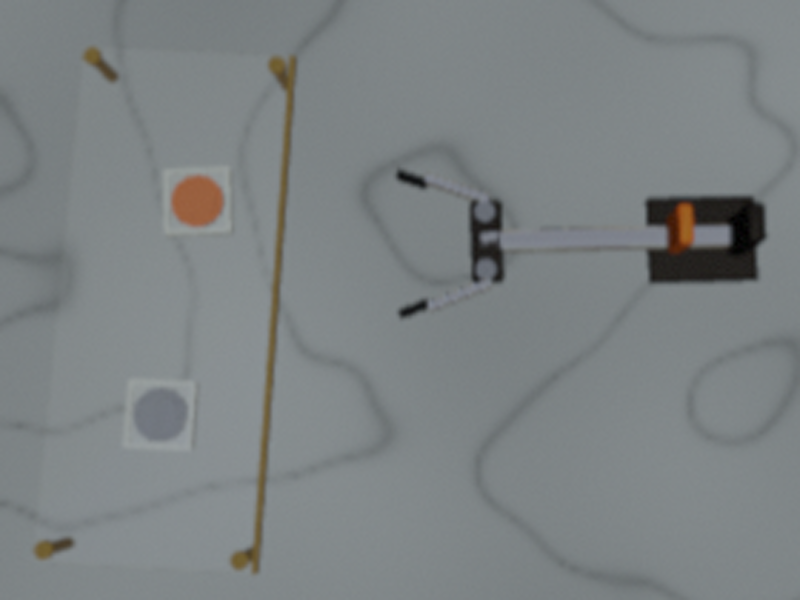

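View pics/sc1.png

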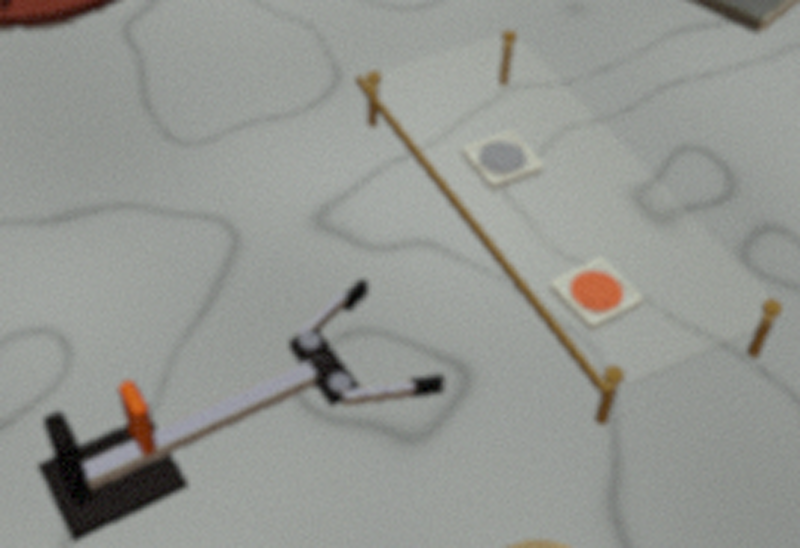

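Top crop: the medal holder's corners are (163,169), (229,166), (232,233) and (165,236), and the strip runs from (292,57) to (257,572). The reacher's pivots are at (485,212) and (485,269). Scene crop: the same items are clear, with the strip from (360,80) to (606,390), pivots at (309,341) and (340,382), and pads at (357,293) and (428,385).

```bash
cat > m2.py <<'E'
from h import *
import pickle
np.set_printoptions(precision=1,suppress=True)
S,T=pickle.load(open("f.pkl","rb"))
tp=lambda u,v:((u+.5)*.35+99.5,(v+.5)*.35+94.5)
sp=lambda u,v:((u+.5)*270/800+129.5,(v+.5)*185/548+104.5)
P={"medal":((198,201),(597,291)),"coin":((160,414),(503,157)),"pivL":((485,212),(340,382)),"pivR":((485,269),(309,341)),
"padL":((410,178),(428,385)),"padR":((413,310),(357,293)),"strip+":((292,57),(606,390)),"strip-":((257,572),(360,80)),
"trigtop":((686,207),(130,385)),"handletop":((747,211),(57,417)),
"postTopFL":((278,65),(613,376)),"postTopBL":((93,54),(771,307)),"postTopFR":((239,561),(373,78)),"postTopBR":((43,550),(509,37))}
for n,(a,b) in P.items():
    p,e=tri(ray(T,tp(*a)),ray(S,sp(*b)));print(n,p,"gap %.1f"%e)
for n,c in(("medalTop",[(163,169),(229,166),(232,233),(165,236)]),("coin",[(127,381),(195,380),(193,450),(124,448)])):
    w=np.array([at_z(T,tp(*q),9)[:2] for q in c]);print(n,w.mean(0),w.tolist(),np.linalg.norm(w-np.roll(w,1,0),axis=1))
w=np.array([at_z(T,tp(*q),6)[:2] for q in[(646,199),(752,197),(758,280),(650,283)]]);print("foot",w.mean(0),w)
# shaft axis
a,b=[at_z(T,tp(*q),20)[:2] for q in((660,237),(510,240))];print("shaft",a,b,np.degrees(np.arctan2(*(b-a)[::-1])))
E
python3 m2.py
```

```text
medal [613.5 205.4   7.4] gap 1.2
coin [466.6 225.4   7.9] gap 1.6
pivL [604.9   6.2  18.7] gap 1.7
pivR [565.4   5.4  18. ] gap 3.3
padL [629.6  57.7  11.7] gap 2.3
padR [538.2  55.3  11.4] gap 0.9
strip+ [704.9 136.7  44.7] gap 2.6
strip- [367.3 151.9  41.7] gap 0.0
trigtop [ 595.6 -120.2   85.6] gap 7.1
handletop [ 593.8 -161.4   80.3] gap 11.0
postTopFL [699. 146.  46.] gap 2.2
postTopBL [704.6 269.3  48.3] gap 3.0
postTopFR [373.8 161.7  44.7] gap 3.0
postTopBR [379.8 286.1  44.9] gap 3.2
medalTop [613.6 206.1] [[635.9762389946219, 230.66051196443024], [638.4112710809684, 184.87062865843896], [591.2151924740211, 181.29183545764732], [588.816254432218, 227.4222067740838]] [47.3 45.9 47.3 46.2]
coin [466.6 226. ] [[489.0528168529145, 249.1571692392923], [490.01023821947155, 203.10797127279054], [443.12204182853515, 202.68727878476406], [444.1764621667169, 249.1169450217241]] [44.9 46.1 46.9 46.4]
foot [ 589.2 -142.6] [[ 617.4 -104.9]
 [ 619.2 -178.1]
 [ 561.3 -180.6]
 [ 558.7 -106.7]]
shaft [ 588.5 -111.7] [585.8 -10. ] 91.514331842637
```

```bash
cat >> h.py <<'E'
def down(h):  # tool x down, tool y along heading h (deg)
    h=np.radians(h);y=np.array([np.cos(h),np.sin(h),0]);x=np.array([0,0,-1.])
    return np.stack([x,y,np.cross(x,y)],1)
def go(p,h):
    s=manip.sense();R=Ro.from_euler("xyz",s["tcp_rot"],degrees=True).as_matrix()
    print("t",s["t"],"tcp",np.round(s["eef_pos"],1),"q",np.round(s["joint_positions"],1),"axes y,z",R[:,1].round(3),R[:,2].round(3))
    for hh in(h,h+180):
        v=Ro.from_matrix(R.T@down(hh)).as_rotvec()
        print(hh,"shift cm",(R.T@(np.array(p)-s["eef_pos"])/10).round(2),"rotvec",v.round(4))
E
python3 -c "
from h import *
go((589.3,-143,160),91.5)"
```

```text
t 1.8 tcp [132.8 507.9 303.9] q [67.4 16.7 -8.8 64.6  0.  82. ] axes y,z [0.253 0.967 0.   ] [ 0.967 -0.253 -0.   ]
91.5 shift cm [ 14.39 -51.42  60.63] rotvec [-0.282 -0.    -0.   ]
271.5 shift cm [ 14.39 -51.42  60.63] rotvec [ 2.8595 -0.      0.    ]
```

Emit:
servo_tool(commands=[0,-17,20,-0.1,0,0,0,-25,30,-0.15,0,0,0,-35,40,-0.2,0,0,0,-40,47,-0.25,0,0,0,-51.4,60.6,-0.282,0,0], grip=1)

```text
t: 2.42
eef_pos: [312.5, 250.0, 304.2]
tcp_rot: [26.2, 89.9, 27.8]
ft_force: [0.5, 1.6, 0.1]
opening: 85.6
```

```bash
python3 -c "
from h import *
go((589.3,-143,160),91.5)"
```

```text
t 2.425 tcp [312.5 250.  304.2] q [ 28.2   2.9 -25.7  61.3  -0.   26.6] axes y,z [-0.028  1.     0.   ] [1.    0.028 0.001]
91.5 shift cm [ 14.43 -40.07  26.56] rotvec [ 0.0018  0.001  -0.0005]
271.5 shift cm [ 14.43 -40.07  26.56] rotvec [-3.1398e+00  8.0000e-04  1.6000e-03]
```

Emit:
servo_tool(commands=[0,-40,26.5,0,0,0,0,-40,26.5,0,0,0,0,-40,26.5,0,0,0,0,-40,26.5,0,0,0,0,-40,26.5,0,0,0])

```text
t: 3.05
eef_pos: [492.0, -6.3, 304.1]
tcp_rot: [1.8, 90.0, 3.3]
ft_force: [1.2, 0.5, 0.6]
opening: 85.4
```

Emit:
servo_tool(commands=[0,0,0,0,0,0,0,0,0,0,0,0])

```text
t: 3.3
eef_pos: [490.6, -4.2, 303.7]
tcp_rot: [153.1, 89.9, 154.6]
ft_force: [-0.5, 0.3, -0.1]
opening: 85.7
```

```bash
python3 -c "
from h import *
go((589.3,-143,160),91.5)"
```

```text
t 3.3 tcp [490.6  -4.2 303.7] q [ -9.   13.  -13.8  63.3   0.  -10.5] axes y,z [-0.025  1.     0.   ] [ 1.     0.025 -0.001]
91.5 shift cm [ 14.35 -14.14   9.52] rotvec [-0.0007 -0.0009 -0.0005]
271.5 shift cm [ 14.35 -14.14   9.52] rotvec [ 3.1409e+00 -7.0000e-04  1.5000e-03]
```

Emit:
servo_tool(commands=[3,-5,3.5,0,0,0,7,-10,7,0,0,0,14.3,-14.1,9.5,0,0,0,14.3,-14.1,9.5,0,0,0,14.3,-14.1,9.5,0,0,0])

```text
t: 3.92
eef_pos: [588.5, -141.7, 158.6]
tcp_rot: [157.1, 89.7, 158.6]
ft_force: [0.5, 0.2, 0.4]
opening: 85.5
```

Emit:
servo_tool(commands=[0,0,0,0,0,0,0,0,0,0,0,0])

```text
t: 4.18
eef_pos: [590.1, -141.6, 162.8]
tcp_rot: [-19.3, 89.9, -17.7]
ft_force: [0.5, -0.4, 0.4]
opening: 85.3
```

```bash
python3 -c "
from h import *
go((589.3,-143,103),91.5)
f=manip.grab_frame('wrist');save(f,'w1');g=manip.grab_frame('scene')
for F in(f,g):
  for t in('grip','reacher'):
    for d in manip.landmark_of(F,t)[:1]: print(t,d['conf'],world(F,d['position']).round(1))
"
```

```text
t 4.175 tcp [ 590.1 -141.6  162.8] q [-20.4  31.5  -8.1  50.4   0.  -22. ] axes y,z [-0.028  1.    -0.001] [1.    0.028 0.002]
91.5 shift cm [ 5.98 -0.13 -0.09] rotvec [0.0015 0.0021 0.0007]
271.5 shift cm [ 5.98 -0.13 -0.09] rotvec [-3.1401e+00 -1.2000e-03  3.4000e-03]
grip 0.76 [ 589.3 -144.3   47. ]
reacher 0.58 [ 590.3 -147.3   -0. ]
grip 0.86 [ 588.8 -145.8   48.1]
reacher 0.61 [ 589.6 -140.7   -1.5]
```

View pics/w1.png

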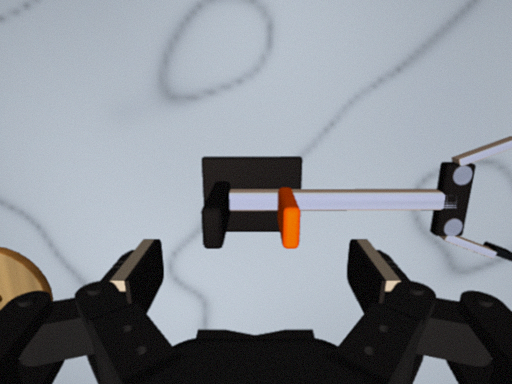

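The wrist view shows the handle (col 204–228) and trigger (col 278–300) centred between the open fingers (cols 160 and 350). I'll descend.

Emit:
servo_tool(commands=[3,-0.2,-0.1,0,0,0,5.9,-0.2,-0.1,0,0,0,5.9,-0.2,-0.1,0,0,0,5.9,-0.2,-0.1,0,0,0])

```text
t: 4.97
eef_pos: [589.2, -144.9, 102.9]
tcp_rot: [-19.9, 89.9, -18.4]
ft_force: [0.6, -0.1, 0.2]
opening: 85.1
```

Emit:
servo_tool(commands=[0,0,0,0,0,0,0,0,0,0,0,0,0,0,0,0,0,0,0,0,0,0,0,0], grip=0.62)

```text
t: 5.48
eef_pos: [589.5, -145.6, 103.4]
tcp_rot: [-43.7, 89.8, -42.2]
ft_force: [-1.8, -3.1, 5.5]
opening: 53.1
```

```bash
python3 -c "
from h import *
s=manip.sense();print(s['ft_force'],s['opening'])
go((618.8,0,103),91.5)
for c in('top','scene'):
  g=manip.grab_frame(c)
  for t in('grip','jaws','trigger'):
    for d in manip.landmark_of(g,t)[:1]: print(c,t,d['conf'],world(g,d['position']).round(1))
save(manip.grab_frame('wrist'),'w2')
"
```

```text
[-1.76121782 -3.07934595  5.5306757 ] 53.10556187081466
t 5.475 tcp [ 589.5 -145.6  103.4] q [-20.7  35.3 -11.5  43.1  -0.1 -22.2] axes y,z [-0.026  1.    -0.002] [1.    0.026 0.002]
91.5 shift cm [1.000e-02 1.448e+01 3.300e+00] rotvec [-0.0003  0.002   0.0019]
271.5 shift cm [1.000e-02 1.448e+01 3.300e+00] rotvec [ 3.1413e+00  3.0000e-03 -3.1000e-03]
top grip 0.94 [ 592.3 -144.9   42.4]
top jaws 0.2 [ 588.2 -145.2   42.5]Traceback (most recent call last):
  File "<string>", line 8, in <module>
    for d in manip.landmark_of(g,t)[:1]: print(c,t,d['conf'],world(g,d['position']).round(1))
             ~~~~~~~~~~~~~~~~~^^^^^
ValueError: it knows: coin, grip, jaws, medal, reacher, riser
```

Emit:
servo_tool(commands=[0,1,0.6,0,0,0,0,2.5,1.4,0,0,0,0,4,2.3,0,0,0,0,5.2,3.0,0,0,0,0,6,3.3,0,0,0])

```text
t: 6.25
eef_pos: [621.2, -84.3, 103.4]
tcp_rot: [-43.3, 89.8, -41.8]
ft_force: [-1.0, -4.6, 6.4]
opening: 52.9
```

Emit:
servo_tool(commands=[0,0,0,0,0,0,0,0,0,0,0,0])

```text
t: 6.5
eef_pos: [621.5, -83.5, 103.3]
tcp_rot: [4.9, 89.8, 6.4]
ft_force: [1.8, 3.0, 7.2]
opening: 53.2
```

```bash
python3 -c "
from h import *
s=manip.sense();print(s['ft_force'],s['opening'])
go((618.8,0,103),91.5)
T=manip.grab_frame('top');S=manip.grab_frame('scene')
for n,g in(('top',T),('scene',S)):
  for t in('jaws','reacher'):
    for d in manip.landmark_of(g,t)[:1]: print(n,t,d['conf'],world(g,d['position']).round(1))
a=cv2.resize(T['img'][105:265,130:330],(500,400),interpolation=cv2.INTER_CUBIC);save({'img':a},'top2')
import pickle;pickle.dump([{k:f[k] for k in('img','camera_matrix','k1','xyz','rotation')} for f in(S,T)],open('f2.pkl','wb'))
"
```

```text
[1.77244589 2.95933895 7.20791497] 53.229172884041745
t 6.5 tcp [621.5 -83.5 103.3] q [-14.4  37.   -8.1  44.7   0.1 -15.9] axes y,z [-0.027  1.     0.   ] [1.    0.027 0.003]
91.5 shift cm [ 0.04  8.36 -0.04] rotvec [ 0.0007  0.0032 -0.0003]
271.5 shift cm [ 0.04  8.36 -0.04] rotvec [-3.1409e+00  4.0000e-04  5.1000e-03]
scene jaws 0.59 [615.6 119.8  11.3]
scene reacher 0.81 [ 6.272e+02 -8.030e+01  4.000e-01]
```

View pics/top2.png

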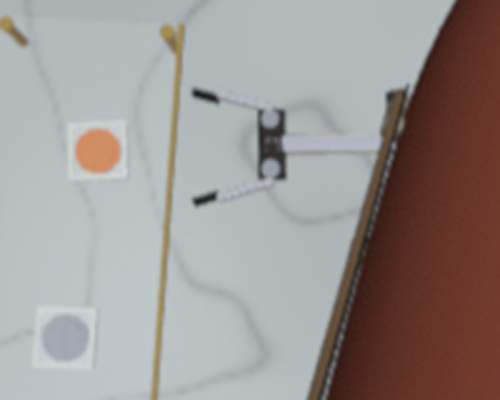

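Top crop: pads at (206,97) and (205,199), pivots at (270,118) and (270,168), medal centre at (97,151). The reacher moved along with the hand and points at the medal. I'll compute the exact offset.

```bash
python3 -c "
from h import *
import pickle
S,T=pickle.load(open('f2.pkl','rb'))
tp=lambda u,v:((u+.5)*.4+129.5,(v+.5)*.4+104.5)
for n,q,z in(('padL',(206,97),19),('padR',(205,199),19),('pivL',(270,118),20),('pivR',(270,168),20),('medal',(97,151),8)): print(n,at_z(T,tp(*q),z).round(1))
"
```

```text
padL [655.2 120.   19. ]
padR [574.1 119.   19. ]
pivL [638.4  69.3  20. ]
pivR [598.6  68.8  20. ]
medal [613.6 206.7   8. ]
```

Emit:
servo_tool(commands=[0,1.2,0,0,0,0,0,3.2,0,0,0,0,0,5.4,0,0,0,0,0,7.2,0,0,0,0,0,8.0,0,0,0,0])

```text
t: 7.42
eef_pos: [619.0, -3.8, 103.3]
tcp_rot: [-39.7, 89.8, -38.2]
ft_force: [-0.3, -5.4, 7.0]
opening: 53.1
```

Emit:
servo_tool(commands=[0,0,0,0,0,0,0,0,0,0,0,0])

```text
t: 7.68
eef_pos: [618.9, -3.2, 103.2]
tcp_rot: [18.0, 89.9, 19.5]
ft_force: [0.6, 3.6, 7.2]
opening: 53.0
```

Emit:
servo_tool(commands=[0,0,0,0,0,0,0,0,0,0,0,0,0,0,0,0,0,0], grip=0.53)

```text
t: 8.05
eef_pos: [619.4, -5.3, 104.1]
tcp_rot: [-41.6, 89.7, -40.2]
ft_force: [-1.9, -6.7, 15.3]
opening: 45.4
```

```bash
cat > look.py <<'E'
from h import *
import sys,pickle
s=manip.sense();print(s['t'],s['ft_force'],s['opening'],s['eef_pos'])
T=manip.grab_frame('top');S=manip.grab_frame('scene')
a=cv2.resize(T['img'][105:265,130:330],(500,400),interpolation=cv2.INTER_CUBIC)
b=cv2.resize(S['img'][130:290,200:400],(500,400),interpolation=cv2.INTER_CUBIC)
b=cv2.resize(b,(300,240));a2=np.vstack([b,np.zeros((160,300,3),np.uint8)])
save({'img':np.hstack([a,a2])},sys.argv[1])
E
python3 look.py c1
```

```text
8.05 [-1.94827456 -6.71737009 15.34667393] 45.38622533441066 [619.42161233  -5.28392058 104.14651169]
```

View pics/c1.png

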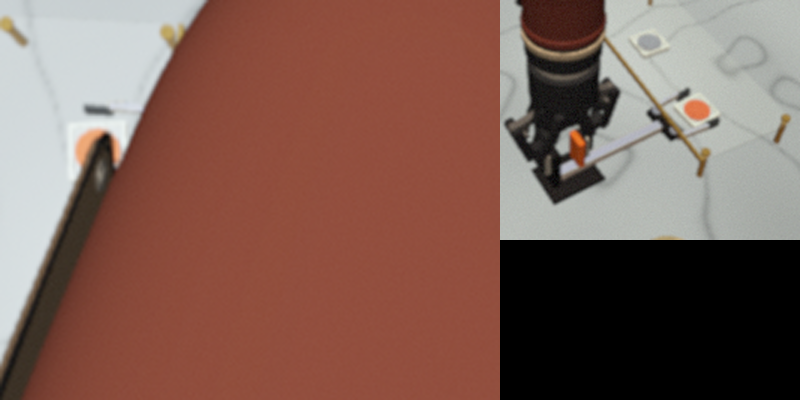

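Scene crop: the jaws are either side of the copper medal under the roof, partly closed and centred on it. I'll close further and ease the hand up slightly to relieve the downward rub.

Emit:
servo_tool(commands=[-0.15,0,0,0,0,0,-0.15,0,0,0,0,0,-0.15,0,0,0,0,0], grip=0.505)

```text
t: 8.52
eef_pos: [618.7, -4.3, 104.5]
tcp_rot: [-35.4, 89.9, -34.0]
ft_force: [-0.1, -3.0, 8.5]
opening: 43.0
```

Emit:
servo_tool(commands=[0,0,0,0,0,0,0,0,0,0,0,0,0,0,0,0,0,0], grip=0.485)

```text
t: 8.9
eef_pos: [618.8, -4.7, 104.7]
tcp_rot: [-46.6, 89.8, -45.2]
ft_force: [-0.9, -6.0, 10.5]
opening: 42.2
```

Emit:
servo_tool(commands=[0,0,0,0,0,0,0,0,0,0,0,0,0,0,0,0,0,0], grip=0.46)

```text
t: 9.28
eef_pos: [618.8, -5.1, 104.9]
tcp_rot: [-50.1, 89.8, -48.6]
ft_force: [-2.4, -7.4, 13.7]
opening: 40.6
```

```bash
python3 look.py c2
```

```text
9.275 [-2.39578041 -7.37577804 13.73853267] 40.59903916830924 [618.8258329   -5.07665106 104.93791691]
```

View pics/c2.png

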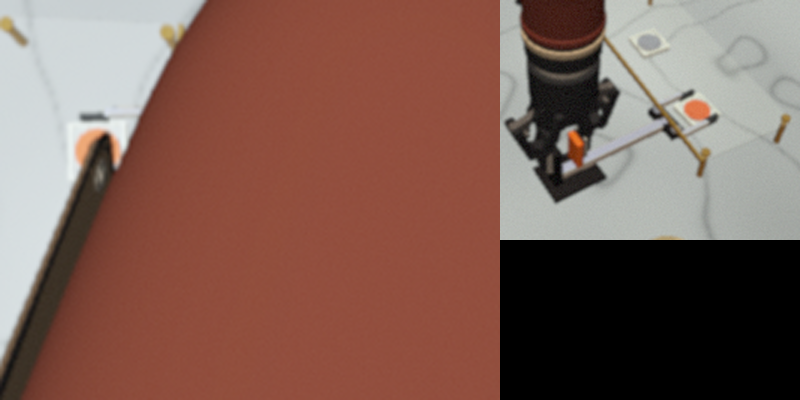

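The jaw pads now lie against both sides of the holder, and the opening has stopped short of the command (40.6 against 39.1). I'll draw it out gently by about 13 cm.

Emit:
servo_tool(commands=[0,-0.6,0,0,0,0,0,-1.6,0,0,0,0,0,-2.8,0,0,0,0,0,-4,0,0,0,0,0,-5.2,0,0,0,0])

```text
t: 10.0
eef_pos: [620.5, -54.4, 105.0]
tcp_rot: [43.6, 89.8, 45.2]
ft_force: [-0.5, 8.5, 13.6]
opening: 40.8
```

Emit:
servo_tool(commands=[0,-1.5,0,0,0,0,0,-3.2,0,0,0,0,0,-5,0,0,0,0,0,-6.8,0,0,0,0,0,-7.8,0,0,0,0])

```text
t: 10.62
eef_pos: [622.5, -133.0, 105.0]
tcp_rot: [40.8, 89.8, 42.3]
ft_force: [0.2, 8.9, 14.9]
opening: 40.0
```

Emit:
servo_tool(commands=[0,0,0,0,0,0,0,0,0,0,0,0,0,0,0,0,0,0])

```text
t: 11.0
eef_pos: [622.5, -133.9, 105.0]
tcp_rot: [-9.9, 89.8, -8.3]
ft_force: [-0.4, -1.4, 12.0]
opening: 40.5
```

```bash
python3 look.py c3
```

```text
11.0 [-0.44221921 -1.36297243 12.00886452] 40.500872171744916 [ 622.51595354 -133.89059858  104.95787007]
```

View pics/c3.png

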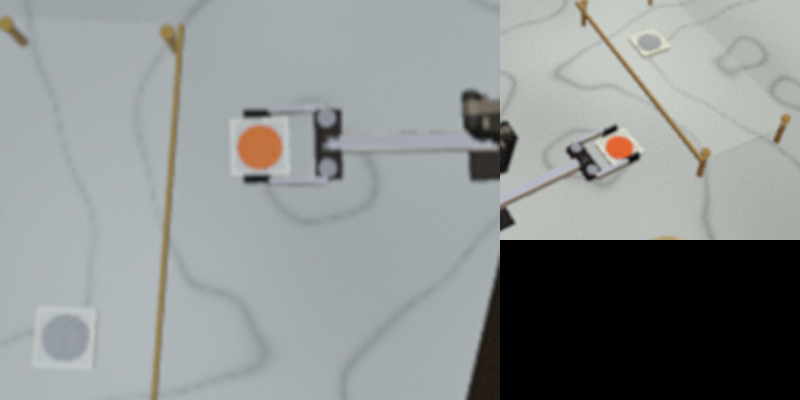

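The medal (260,148) is still gripped and clear of the front strip (col 173), and the coin is unmoved at (65,338). I'll release in stages.

Emit:
servo_tool(commands=[0,0,0,0,0,0,0,0,0,0,0,0,0,0,0,0,0,0], grip=0.58)

```text
t: 11.48
eef_pos: [621.4, -133.6, 103.5]
tcp_rot: [106.7, 90.0, 108.2]
ft_force: [-1.6, 1.8, 5.1]
opening: 49.5
```

Emit:
servo_tool(commands=[0,0,0,0,0,0,0,0,0,0,0,0,0,0,0,0,0,0], grip=0.68)

```text
t: 11.85
eef_pos: [621.4, -133.8, 103.2]
tcp_rot: [164.7, 90.0, 166.2]
ft_force: [-0.3, 0.0, 1.0]
opening: 58.2
```

Emit:
servo_tool(commands=[0,0,0,0,0,0,0,0,0,0,0,0,0,0,0,0,0,0,0,0,0,0,0,0], grip=1)

```text
t: 12.35
eef_pos: [621.5, -133.9, 103.4]
tcp_rot: [-67.2, 90.0, -65.7]
ft_force: [-0.8, 1.2, 0.2]
opening: 85.3
```

Emit:
servo_tool(commands=[-1,0,0,0,0,0,-3,0,0,0,0,0,-6,0,0,0,0,0,-10,0,0,0,0,0,-14,0,0,0,0,0])

```text
t: 12.98
eef_pos: [621.3, -133.8, 245.4]
tcp_rot: [-19.3, 90.0, -17.8]
ft_force: [0.6, -0.2, 0.0]
opening: 85.4
```

Emit:
servo_tool(commands=[0,-3,-5,0,0,0,0,-6,-10,0,0,0,0,-6,-15,0,0,0,0,-6,-15,0,0,0,0,-6,-15,0,0,0])

```text
t: 13.6
eef_pos: [473.7, -198.1, 244.4]
tcp_rot: [-28.5, 89.9, -27.0]
ft_force: [-0.1, -0.4, 0.2]
opening: 85.4
```

```bash
python3 - <<'E'
from h import *
s=manip.sense();print(s['t'],s['ft_force'],s['opening'],s['eef_pos'])
T=manip.grab_frame('top');S=manip.grab_frame('scene')
a=cv2.resize(T['img'][95:305,100:380],(480,360),interpolation=cv2.INTER_CUBIC)
b=cv2.resize(S['img'][105:290,130:400],(320,219),interpolation=cv2.INTER_AREA)
save({'img':np.hstack([a,np.vstack([b,np.zeros((141,320,3),np.uint8)])])},'end')
for n,g in(('top',T),('scene',S)):
  for t in('jaws','reacher','grip','medal','coin'):
    for d in manip.landmark_of(g,t)[:1]: print(n,t,d['conf'],world(g,d['position']).round(1))
  hsv=cv2.cvtColor(g["img"],cv2.COLOR_RGB2HSV)
  m=((hsv[...,0]<14)&(hsv[...,1]>140)&(hsv[...,2]>110)).astype(np.uint8)
  k,_,st,c=cv2.connectedComponentsWithStats(m)
  for i in range(1,k):
    w=at_z(g,c[i],9)
    if st[i][4]>25 and w[0]>550 and w[1]<300: print(n,st[i][4],w.round(1))
E
```

```text
13.6 [-0.12220503 -0.36056603  0.15150058] 85.41147499794873 [ 473.6654595  -198.11278668  244.38471986]
top reacher 0.64 [ 622.  -135.5   -4.9]
top grip 0.72 [ 622.9 -135.5   42.5]
top medal 0.91 [618.3  79.9   1.3]
top 214 [617.5  77.5   9. ]
scene reacher 0.89 [ 622.  -135.9   -2.5]
scene grip 0.71 [ 618.5 -133.6   47.1]
scene medal 0.88 [611.2  71.3  -3.6]
scene 183 [617.9  74.4   9. ]
scene 115 [ 592.8 -105.4    9. ]
```

View pics/end.png

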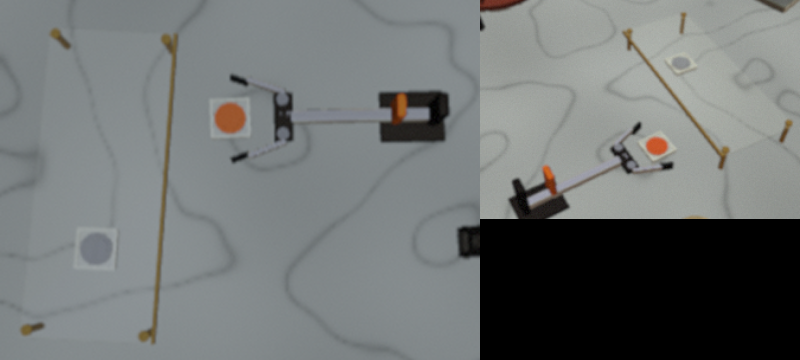

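The medal lies flat about 136 mm in front of the riser's centre line. The jaws are open, the coin is unmoved (96,248), and the hand is clear.

```bash
python3 -c "
from h import *
print(manip.job_done())"
```

```text
the job is handed in; nothing more can be done
None
```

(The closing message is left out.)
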